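Roll a hexagonal manifold bar to its drilled face

TASK

Roll the hexagonal manifold bar along the two rails toward the blue end stops, one face at a time and letting it rest on each face, until the face with the four brass-ringed holes is on top. Do not lift it off the stand or roll it the other way. Leave it lying flat on both rails, pushed up snug and square against both stops, and leave the tape, cup and screwdriver alone.

Things in the scene. Friction and masses are not known exactly. Their poses are not given: they have to be found in the camera images.
- hex_bar: Aluminium hexagonal bar, 46 mm across flats (flat 26.6 mm wide, 53.1 mm over corners), 170 mm long plus a 4 mm spigot at each end, 0.35 to 0.7 kg. Origin on its axis at mid-length; own x along the bar, own +z out of the drilled face. Starts on one flat across both rails, ends overhanging, axis 90 to 133 mm before the stop faces. A roll of one face moves the axis on 26.6 mm if nothing slips.
- drilled_face (a point): Centre of the bar's drilled face (four brass-ringed black holes), 23 mm from the bar's axis; axes as the bar's. At the start this face is turned 120 degrees from up, on the side away from the stops, so two rolls of one face each toward the stops bring it to the top. The opposite face has a long red stripe and starts facing up toward the stops.
- stand: Fixed stand on a base plate 170 x 216 x 12 mm, origin at the centre of its underside, z up. Two level rails along own y (-100 to +100 mm), 22 mm wide, centred at own x = +61 and -61 mm, black tops 70 mm above the bench, 100 mm open between them down to the base plate: room for fingers to pinch the bar's sloping flats there, tilted 30 degrees. The stops are at the +y end.
- stop_line (a point): Point midway between the two blue stop blocks (one at the +y end of each rail, 22 mm wide, 32 mm higher than the rail), in the plane of their faces, 23 mm above the rails' tops, the height of the resting bar's axis. Axes as the stand's. A bar that is home touches both stops with one long corner edge, its axis 26.6 mm before this point along own y.
- tape: Loose roll of masking tape lying flat, 96 mm across, 25 mm high; origin at the centre of its underside. To be left alone.
- cup: Loose cream cup, 72 mm across, 40 mm high; origin at the centre of its underside. To be left alone.
- driver: Loose screwdriver with wooden handle, 199 mm long, lying flat; origin near its middle, underside. To be left alone.

How it is judged:
By the outcome, as a careful person would: the job done as asked, in the order asked, and still so for the second after the job is handed in, with the robot touching nothing.
It also fails if it takes over 58 s, if anything falls off the work surface, if the arm or the gripper's body presses on something with over 40 N, if the wrist force passes 120 N, or if a joint passes its speed limit or range.

ROBOT

A 6-joint arm with a two-finger parallel gripper is mounted at the origin on the work surface; the furniture and walls round the work are solid. World frame = base frame: x ahead of the robot, y to its left, z up, the work surface at z = 0. Lengths are in m, angles in degrees, forces in N, time in s.
With the tool pointing down it reaches from about 0.325 to 0.775 m from the base axis. Payload 5.5 kg.
Tool frame: the origin (TCP) lies between the finger pads; the fingertips stand 14 mm ahead of it and the grasp point (between the pads) lies 5 mm behind it; x points along the fingers, z is the direction in which the jaws open and shut, and the axes are right-handed (so a half turn about x gives the same grasp; the last joint's range is limited). The gripper opens to 85 mm and grips with 20 to 120 N. Pads are 22 mm wide; open, the fingers measure 114 mm over their backs; the gripper's body (76 mm by 85 mm) begins 54 mm behind the grasp point. The pads swing forward as they close: fully open they stand 13 mm farther back than shut.
Start: joints at [68.142, 5.22, 70.514, -0, 104.267, -3.249], TCP at [0.191, 0.569, 0.245] pointing down, gripper open.
Joint ranges: [-164.24, 164.24], [-49.07, 125.15], [9.68, 141.18], [-86.29, 266.29], [3.28, 154.24], [-151.56, 151.56]. Speed limits (degrees/s): [147.25, 147.25, 172.46, 180, 180, 180].

INTERFACE

Orientations are given as [roll, pitch, yaw] about the fixed x, y, z axes, in that order (R = Rz(yaw) Ry(pitch) Rx(roll)).
In Python, from bench import observe, read_camera, camera_info, job_done gives the robot as it stands.
- The arm moves only by the shell command python3 -m inch 'ROWS' [OPENING] [FORCE]. ROWS is JSON, a list of rows, each a list of 4 numbers: the shift along the world's x, y, z in mm, then the turn about the world's z in rad. In form: [[dx, dy, dz, twist], ...]. A call has 1 to 12 rows; each row is the pose to reach, as a shift and turn from the pose measured when the call began; what a row does not reach only later rows make up. A row lasts 1/12 s, in which the tool goes at most 41.7 mm and 7.16 degrees, less where a joint would pass 70% of its speed; a pose out of reach is approached as far as the arm can. A call with a gripper value outside its range is refused whole. OPENING is the opening, from 0 (shut) to 1 (fully open), set as the call begins (- or left out, the last holds). The fingers move at their own pace and stop on an object; FORCE is the grip in N (left out, the last holds). Time passes only in rows, so rows that repeat a pose let the fingers close. It gives the time, the measured TCP pose, the force and the opening at its end, in the units of the state.
- observe(): the state, without advancing time (a new reading comes with each control period).
- read_camera(name): name is "side" or "top" or "wrist"; returns (picture, depth): 400x640x3 uint8, red, green, blue; 400x640 float32, m along the optical axis (not along the pixel's ray), 0 where there is no reading.
- camera_info(name): a dict with "fx", "fy", "cx", "cy" (pixels), "rvec" (rotation vector, rad) and "tvec" (3), from world to camera coordinates, as OpenCV has them; the wrist camera has in their place "T_tool_cam" (4x4, takes a point from camera to tool coordinates, whose origin is the TCP and whose axes are the tool frame's). Camera axes: x right, y down, z forward; pixel columns grow to the right and rows downward; lengths in m; the calibration is good to about 2 mm. The wrist camera is an equidistant fisheye: a pixel r from the principal point sees the ray r / f radians off the axis. A picture is of the moment at which its call begins: read the wrist's pose just before it. camera_info takes no time and is no camera call.
- job_done(): hands the job in, once; it reports no verdict.
The state is a dict: "t": time; "joint_pos": joint angles; "joint_velocities": joint speeds; "effort": joint torques, N m; "position": TCP position; "tcp_rot": TCP orientation; "ft_force": force on the tool from outside, world axes, zero at the start; "torque": the same for the moment, N m; "width": finger opening in m.
Only numpy, scipy, OpenCV 4.12 (cv2) and the standard library are available. Lean on these libraries where they do the work, as an engineer would, in place of code of your own. Each camera call takes 0.05 s, during which the arm holds its last target.

## Working session

There is one attempt and no reset: what is moved stays moved. The work goes in short steps, Python scripts to look and compute and a shell command to move; the robot and the scene stay as the last step left them, time stands still between calls to the robot, and variables do not carry over. Pictures are saved under pics/ and viewed, and the job is handed in when it is done.

```bash
ls; mkdir -p pics
cat > h.py <<'E'
import numpy as np, cv2
from bench import observe, read_camera, camera_info
def save(n,f):
    im,d=read_camera(n); cv2.imwrite(f'pics/{f}.png',im[:,:,::-1]); np.save(f'pics/{f}.npy',d); return im,d
def cam(n):
    c=camera_info(n); R=cv2.Rodrigues(np.array(c['rvec'],float))[0]; return c,R,np.array(c['tvec'],float).ravel()
def plane(n,u,v,z):
    c,R,t=cam(n); d=R.T@np.array([(u-c['cx'])/c['fx'],(v-c['cy'])/c['fy'],1]); o=-R.T@t
    return o+d*(z-o[2])/d[2]
def dep(n,u,v,D):
    c,R,t=cam(n); Z=D[int(v),int(u)]; return R.T@(np.array([(u-c['cx'])/c['fx']*Z,(v-c['cy'])/c['fy']*Z,Z])-t)
def cloud(n,D):
    c,R,t=cam(n); v,u=np.mgrid[:400,:640]; P=np.stack([(u-c['cx'])/c['fx']*D,(v-c['cy'])/c['fy']*D,D],-1)
    P=(P-t)@R; P[D==0]=np.nan; return P
E
python3 - <<'E'
from h import *
print(observe())
for n in('side','top','wrist'):
    save(n,n+'0')
    c=camera_info(n);print(n,c)
    if n!='wrist':
        c,R,t=cam(n);print(-R.T@t)
E
```

```text
pics
{'t': 0.0, 'joint_pos': array([ 6.81418059e+01,  5.26357039e+00,  7.05822985e+01, -6.04375482e-04,
        1.04268195e+02, -3.24874769e+00]), 'joint_velocities': array([-0.00126214,  0.01969136,  0.04840653, -0.02699369, -0.03812588,
       -0.02801073]), 'effort': array([ 4.72909760e-04, -4.58723474e+01, -4.18023419e+01, -3.01474745e-05,
        1.14592063e-02, -9.36255105e-06]), 'position': array([0.19137619, 0.56838138, 0.2441419 ]), 'tcp_rot': array([ 177.04561916,   89.8859346 , -111.56397559]), 'ft_force': array([0.58736131, 0.70843898, 0.25249806]), 'torque': array([ 0.04475051, -0.02636379, -0.01501513]), 'width': 0.08585990637651723}
side {'fx': 495.83240707967104, 'fy': 495.83240707967104, 'cx': 313.1002968032365, 'cy': 201.92618358645333, 'rvec': array([ 1.96375772, -0.24833542,  0.13854949]), 'tvec': array([-0.50760246,  0.10391464,  1.15814847])}
[ 0.25946462 -1.1165525   0.54383361]
top {'fx': 404.5254461779651, 'fy': 404.5254461779651, 'cx': 319.73855827070264, 'cy': 206.98425011625488, 'rvec': array([ 2.1150135 , -2.16696747,  0.17658145]), 'tvec': array([-0.03309174,  0.51587652,  1.18595835])}
[ 0.3207326  -0.03640227  1.25280738]
wrist {'fx': 309.70691628693146, 'fy': 309.70691628693146, 'cx': 319.8098744637087, 'cy': 201.88231035891494, 'T_tool_cam': array([[-2.10409754e-03, -3.00327456e-01,  9.53833839e-01,
        -1.28199199e-01],
       [-1.74304841e-04, -9.53835825e-01, -3.00328466e-01,
         7.70432431e-02],
       [ 9.99997771e-01, -7.98178244e-04,  1.95461509e-03,
         8.04893375e-05],
       [ 0.00000000e+00,  0.00000000e+00,  0.00000000e+00,
         1.00000000e+00]])}
```

View pics/side0.png

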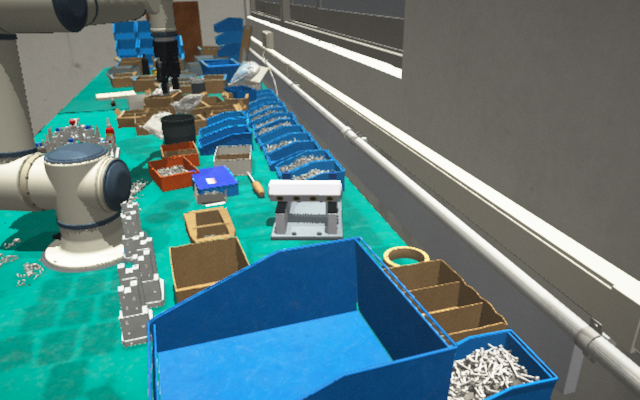

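View pics/top0.png

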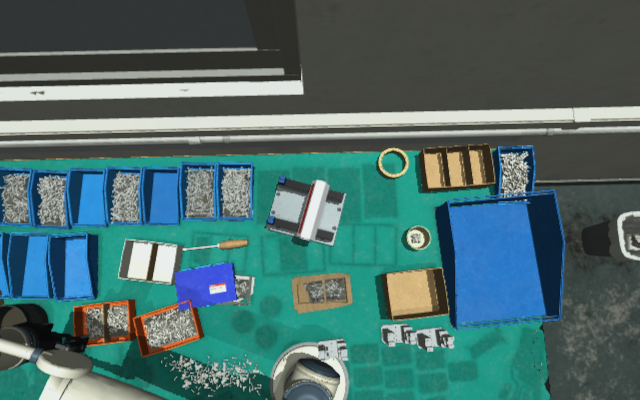

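View pics/wrist0.png

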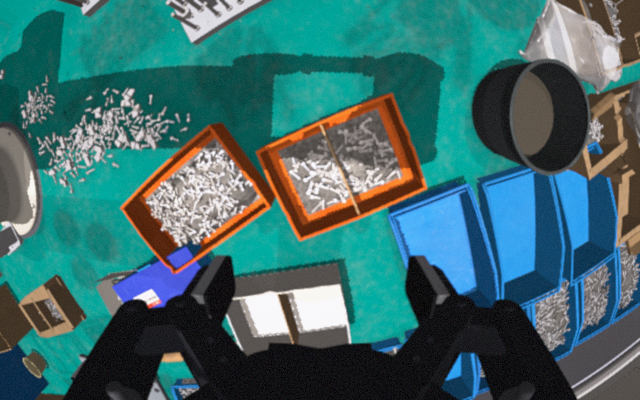

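Top view: stand around (307,210), with blue stops at about (282,180) and (270,228). The bar runs from about (318,182) to (297,240), with the red stripe on its stop side. Next I'll measure them.

Run:
```python
from h import *
im=cv2.imread('pics/top0.png'); D=np.load('pics/top0.npy')
cr=im[165:255,250:365]; cv2.imwrite('pics/top0c.png',cv2.resize(cr,None,fx=6,fy=6,interpolation=cv2.INTER_CUBIC))
P=cloud('top',D)
hsv=cv2.cvtColor(im,cv2.COLOR_BGR2HSV)
for v in range(170,252,6):
    print(v,[int(1000*P[v,u,2]) if P[v,u,2]==P[v,u,2] else -1 for u in range(260,352,6)])
m=np.zeros((400,640),bool); m[165:255,250:365]=1
z=P[...,2]
b=m&(hsv[...,0]>105)&(hsv[...,0]<130)&(hsv[...,1]>100)
n,l,s,c=cv2.connectedComponentsWithStats(b.astype(np.uint8))
for i in range(1,n):
    if s[i,4]>5: print('blue',s[i],c[i],plane('top',*c[i],.102),np.nanmean(P[l==i],0))
r=m&((hsv[...,0]<8)|(hsv[...,0]>172))&(hsv[...,1]>120)
n,l,s,c=cv2.connectedComponentsWithStats(r.astype(np.uint8))
for i in range(1,n):
    if s[i,4]>5: print('red',s[i],c[i],np.nanmean(P[l==i],0))
t=m&(z>.11)&(z<.125)
r=cv2.minAreaRect(P[t][:,:2].astype(np.float32)*1000);print(t.sum(),r,cv2.boxPoints(r),np.median(z[t]))
```

```text
170 [3, -1, 0, -1, 0, -2, 1, 4, -5, -3, 0, 0, 5, 1, -4, 3]
176 [-1, 2, 3, 2, 101, 0, 2, 0, 0, 0, -1, -1, 0, 5, -1, 1]
182 [-3, 1, -3, 70, 88, 73, 68, 70, 0, 108, 119, 105, 1, -3, -1, 0]
188 [1, 1, -2, 12, 13, 45, 64, -1, 72, 115, 116, 102, 0, 0, -2, 0]
194 [1, 2, -1, 13, 12, 12, 11, 10, 96, 121, 114, 99, 69, 71, 12, 1]
200 [0, -1, 0, 15, 11, 11, 17, 15, 105, 111, 116, 12, 18, 47, 6, 1]
206 [-4, 2, 10, 14, 11, 11, 8, 13, 113, 116, 106, 9, 11, 15, -2, 2]
212 [3, 2, 19, 11, 14, 10, 10, 14, 118, 114, 101, 10, 10, 13, 0, 0]
218 [-3, 1, 99, 68, 11, 18, 11, 100, 116, 116, 9, 14, 10, 12, 0, 1]
224 [0, 10, 62, 70, 71, 69, 68, 109, 114, 113, 11, 14, 11, 8, 0, 2]
230 [2, -2, -2, 15, 13, 10, 67, 114, 120, 100, 68, 71, 12, 3, 2, 3]
236 [0, 2, -7, -2, -1, -4, 11, 118, 118, 94, 66, 69, 71, 0, 1, 0]
242 [0, -2, 0, -3, 0, 0, 0, -1, 3, 0, 12, 10, 16, 0, 0, 3]
248 [3, 2, 2, 0, -5, -1, -2, 0, -1, 1, -1, 0, 0, 1, 2, 0]
blue [279 176   7   9  44] [282.18181818 180.22727273] [0.58665785 0.0622271  0.102     ] [0.58844657 0.06283007 0.09464669]
blue [268 216   7   8  44] [271.18181818 219.63636364] [0.47180008 0.09486843 0.102     ] [0.47252749 0.09550559 0.09628761]
red [299 184  15  49  72] [306.04166667 207.69444444] [ 0.50350755 -0.00584649  0.10682703]
699 ((498.748046875, -24.09197235107422), (36.62608337402344, 176.9784698486328), 74.1934585571289) [[408.61658  -17.60895 ]
 [578.90295  -65.81613 ]
 [588.8795   -30.574995]
 [418.59314   17.632187]] 0.11579694519495319
```

View pics/top0c.png

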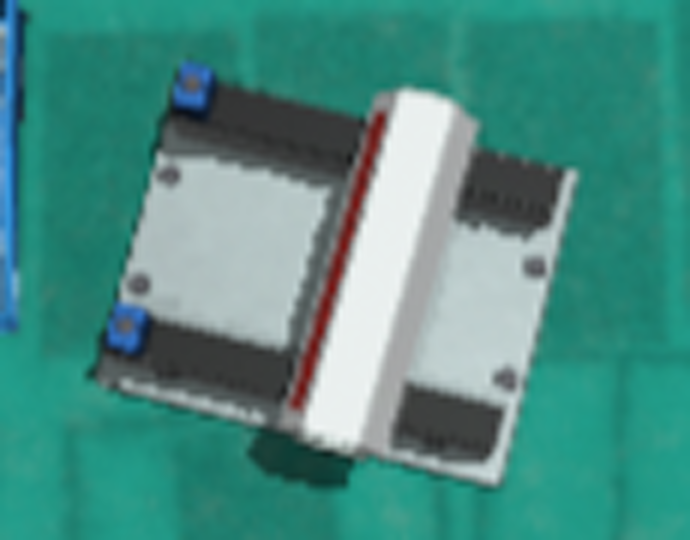

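Run:
```python
from h import *
from scipy.spatial.transform import Rotation as Ro
o=observe(); R=Ro.from_euler('xyz',o['tcp_rot'],degrees=True).as_matrix(); print('tool axes\n',R.round(3))
im=cv2.imread('pics/top0.png'); hsv=cv2.cvtColor(im,cv2.COLOR_BGR2HSV)
m=np.zeros((400,640),bool); m[165:255,250:365]=1
r=m&((hsv[...,0]<8)|(hsv[...,0]>172))&(hsv[...,1]>100)
v,u=np.nonzero(r); pts=np.array([plane('top',a,b,.1045)[:2] for a,b in zip(u,v)])*1000
c=pts.mean(0); w=np.linalg.svd(pts-c)[2][0]; w*=np.sign(w[0]); ang=np.degrees(np.arctan2(w[1],w[0]))
print('stripe',c,ang,np.ptp((pts-c)@w))
# white top face, bright
g=m&(hsv[...,1]<30)&(hsv[...,2]>225)
v,u=np.nonzero(g); q=np.array([plane('top',a,b,.116)[:2] for a,b in zip(u,v)]).astype(np.float32)*1000
rr=cv2.minAreaRect(q); print('topface',len(q),rr)
S=[plane('top',282.18,180.23,.102)[:2]*1000,plane('top',271.18,219.64,.102)[:2]*1000]
s=S[0]-S[1]; print('stops',S,np.linalg.norm(s),np.degrees(np.arctan2(s[1],s[0])))
a=np.radians((ang+np.degrees(np.arctan2(s[1],s[0])))/2); ex=np.array([np.cos(a),np.sin(a)]); d=np.array([-ex[1],ex[0]])
M=(S[0]+S[1])/2
for n,p in(('stripe axis',c-19.9*d),('topface',np.array(rr[0]))): print(n,p,'rel stops',(p-M)@ex,(p-M)@d)
print(ex,d)
```

```text
tool axes
 [[-0.001 -0.948  0.319]
 [-0.001  0.319  0.948]
 [-1.     0.    -0.002]]
stripe [502.90648182  -5.46862081] -17.063586528666104 145.13898166730573
topface 506 ((497.8084716796875, -24.88018035888672), (24.43596076965332, 169.3270263671875), 72.88349151611328)
stops [array([586.64985239,  62.23247302]), array([471.78969901,  94.87369113])] 119.40814023523006 -15.864209357093594
stripe axis [497.26660021 -24.55269101] rel stops -1.421723138160077 -107.93416776353627
topface [497.80847168 -24.88018036] rel stops -0.8092550842922351 -108.094657147968
[ 0.9589985  -0.28341114] [0.28341114 0.9589985 ]
```

```bash
python3 -m inch '[[20,-40,0,-0.1],[35,-80,0,-0.2],[52,-120,0,-0.32],[70,-160,0,-0.44],[87,-200,0,-0.56],[104,-240,0,-0.68],[122,-280,0,-0.8],[139,-320,0,-0.92],[156,-360,0,-1.04],[174,-400,0,-1.16],[191,-440,0,-1.28],[209,-480,0,-1.4]]' 0.5 60
```

```text
t: 1.15
position: [0.3909, 0.1082, 0.2444]
tcp_rot: [160.8, 89.9, 151.7]
ft_force: [1.1, 0.2, -0.0]
width: 0.0425
```

```bash
python3 -m inch '[[17,-40,0,-0.05],[35,-80,0,-0.1],[52,-120,-5,-0.13],[70,-160,-25,-0.13],[82,-188,-50,-0.13],[87,-200,-75,-0.13],[87,-200,-84,-0.13],[87,-200,-84,-0.13]]'
python3 - <<'E'
from h import *
o=observe();print(o['position'],(o['tcp_rot'][2]-o['tcp_rot'][0]),o['t'])
im,D=save('side','side1'); cr=im[130:270,220:400]; cv2.imwrite('pics/side1c.png',cv2.resize(cr,None,fx=4,fy=4,interpolation=cv2.INTER_CUBIC)[:,:,::-1])
im,D=save('wrist','wrist1')
E
```

```text
t: 1.82
position: [0.4761, -0.0922, 0.1561]
tcp_rot: [177.2, 89.5, 160.5]
ft_force: [0.0, 0.2, -0.2]
width: 0.0427
[ 0.47610581 -0.09221445  0.15614366] -16.73754882311843 1.8167
```

View pics/side1c.png

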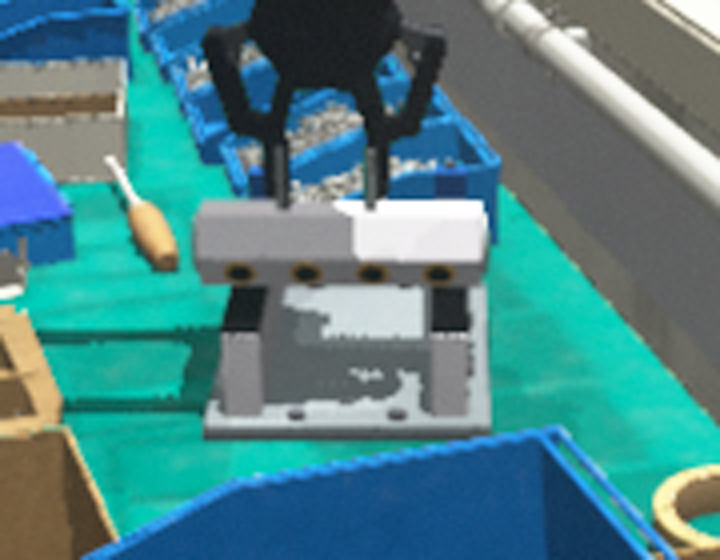

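View pics/wrist1.png

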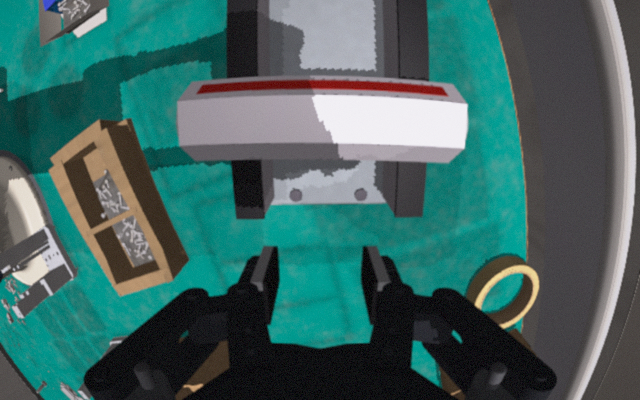

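Side view: both fingertips are at crop (283,206) and (371,206), just behind and above the bar. The wrist view shows the bar square between the rails.

Run:
```python
from h import *
c,R,t=cam('side')
ex=np.array([.959,-.284]);d=np.array([.284,.959])
for s,u in((-1,290.75),(1,312.75)):
  for e in (0,-9,9):
    for z in(.136,.141,.146,.15):
        p=np.r_[np.array([.4761,-.0922])+s*.024*ex+e/1000*d,z]; q=R@p+t
        print(s,e,z,(q[:2]/q[2]*c['fx']+[c['cx'],c['cy']]).round(1),u)
```

```text
-1 0 0.136 [291.2 185. ] 290.75
-1 0 0.141 [291.1 183. ] 290.75
-1 0 0.146 [291.  180.9] 290.75
-1 0 0.15 [291.  179.3] 290.75
-1 -9 0.136 [290.8 186.5] 290.75
-1 -9 0.141 [290.7 184.4] 290.75
-1 -9 0.146 [290.7 182.3] 290.75
-1 -9 0.15 [290.6 180.7] 290.75
-1 9 0.136 [291.5 183.6] 290.75
-1 9 0.141 [291.5 181.6] 290.75
-1 9 0.146 [291.4 179.5] 290.75
-1 9 0.15 [291.3 177.9] 290.75
1 0 0.136 [312.3 185.1] 312.75
1 0 0.141 [312.3 183. ] 312.75
1 0 0.146 [312.2 180.9] 312.75
1 0 0.15 [312.2 179.3] 312.75
1 -9 0.136 [312.1 186.5] 312.75
1 -9 0.141 [312.1 184.4] 312.75
1 -9 0.146 [312.  182.4] 312.75
1 -9 0.15 [312.  180.7] 312.75
1 9 0.136 [312.5 183.6] 312.75
1 9 0.141 [312.5 181.6] 312.75
1 9 0.146 [312.4 179.5] 312.75
1 9 0.15 [312.4 177.9] 312.75
```

```bash
python3 -m inch '[[0,0,-15,0],[0,0,-30,0],[0,0,-37,0],[2,8,-37,0.01],[5,18,-37,0.01],[8,27,-37,0.01],[10,34,-37,0.01],[10,34,-37,0.01]]'
python3 - <<'E'
from h import *
o=observe();print(o['position'],(o['tcp_rot'][2]-o['tcp_rot'][0]),o['ft_force'])
im,D=save('wrist','wrist2')
E
```

```text
t: 2.58
position: [0.4886, -0.0553, 0.125]
tcp_rot: [82.8, 89.9, 66.9]
ft_force: [0.0, 0.2, -0.7]
width: 0.0428
[ 0.48855858 -0.05532631  0.12496878] -15.877625013373361 [ 0.00761275  0.20898033 -0.74823471]
```

View pics/wrist2.png

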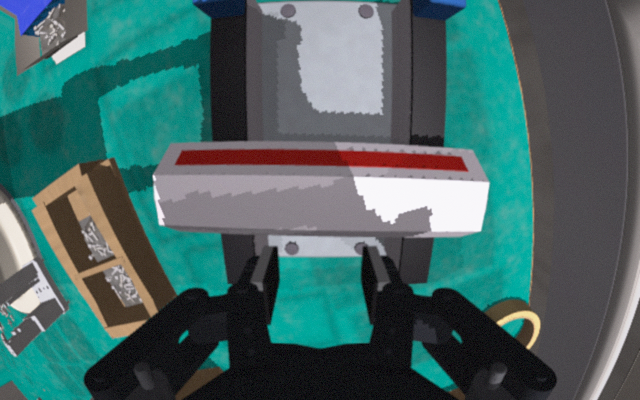

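```bash
python3 -m inch '[[0,0,-3,0],[0,0,-6,0],[0,0,-6,0],[0,0,-6,0]]'; python3 -m inch '[[0,1,0,0],[0,2,0,0],[1,3,0,0],[1,4,0,0],[1,5,0,0],[1,5,0,0]]'
```

```text
t: 2.97
position: [0.4879, -0.0564, 0.1182]
tcp_rot: [147.7, 89.9, 131.8]
ft_force: [-0.3, -0.1, -0.4]
width: 0.0425
t: 3.47
position: [0.489, -0.0514, 0.1182]
tcp_rot: [157.6, 89.9, 141.7]
ft_force: [-0.2, -0.7, 0.1]
width: 0.0429
```

```bash
python3 -m inch '[[0,1,0,0],[1,2,1,0],[1,4,2,0],[2,6,3,0],[2,8,4.5,0],[3,10,5.5,0],[3,12,6.5,0],[4,13,7,0],[4,13,7,0]]'
python3 - <<'E'
from h import *
o=observe();print(o['position'],(o['tcp_rot'][2]-o['tcp_rot'][0]),o['ft_force'])
im,D=save('wrist','wrist3')
im,D=save('side','side3'); cr=im[130:270,220:400]; cv2.imwrite('pics/side3c.png',cv2.resize(cr,None,fx=4,fy=4,interpolation=cv2.INTER_CUBIC)[:,:,::-1])
E
```

```text
t: 4.22
position: [0.4931, -0.0381, 0.1257]
tcp_rot: [146.0, 90.0, 130.1]
ft_force: [-2.1, -2.7, 5.1]
width: 0.043
[ 0.49310899 -0.03810177  0.12574756] -15.899350801513208 [-2.05798819 -2.73185192  5.11993589]
```

View pics/wrist3.png

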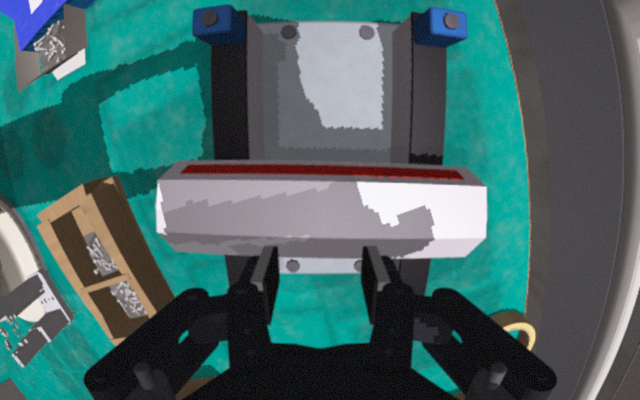

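View pics/side3c.png

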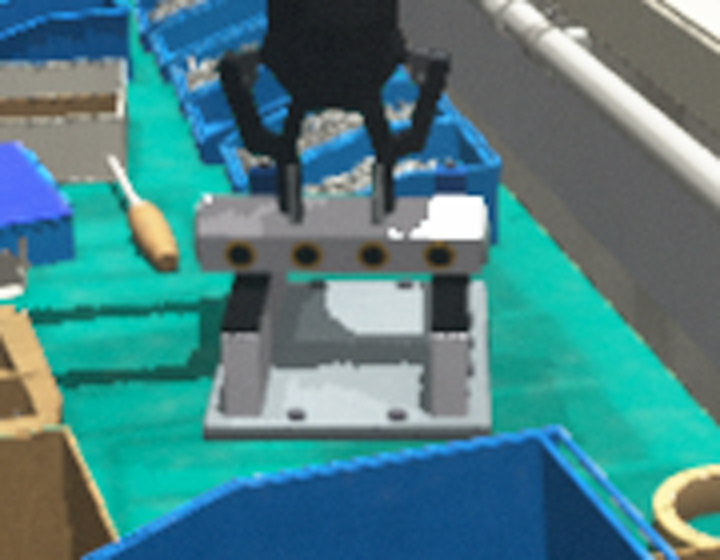

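Tilting cleanly without slip: the holes face is turning up in the side view at row ~255. Continuing over the edge.

```bash
python3 -m inch '[[0,2,1,0],[1,4,2,0],[2,6,3,0],[2,8,3.5,0],[3,10,4,0],[3,12,4,0],[4,14,4,0],[4,16,4,0],[5,18,4,0],[5,20,4,0],[5,20,4,0],[5,20,4,0]]'
python3 - <<'E'
from h import *
o=observe();print(o['position'],(o['tcp_rot'][2]-o['tcp_rot'][0]),o['ft_force'])
im,D=save('wrist','wrist4')
im,D=save('side','side4'); cr=im[130:270,220:400]; cv2.imwrite('pics/side4c.png',cv2.resize(cr,None,fx=4,fy=4,interpolation=cv2.INTER_CUBIC)[:,:,::-1])
E
```

```text
t: 5.32
position: [0.498, -0.0183, 0.1295]
tcp_rot: [173.9, 90.0, 158.0]
ft_force: [-0.4, 0.6, -0.8]
width: 0.0424
[ 0.49800014 -0.01831328  0.12952839] -15.902733686656575 [-0.42737703  0.58593062 -0.80861614]
```

View pics/wrist4.png

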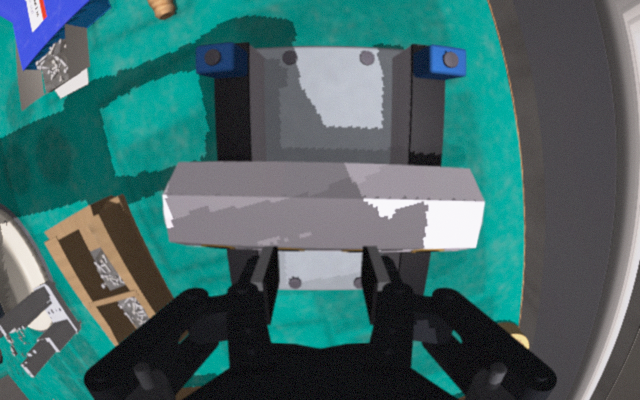

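View pics/side4c.png

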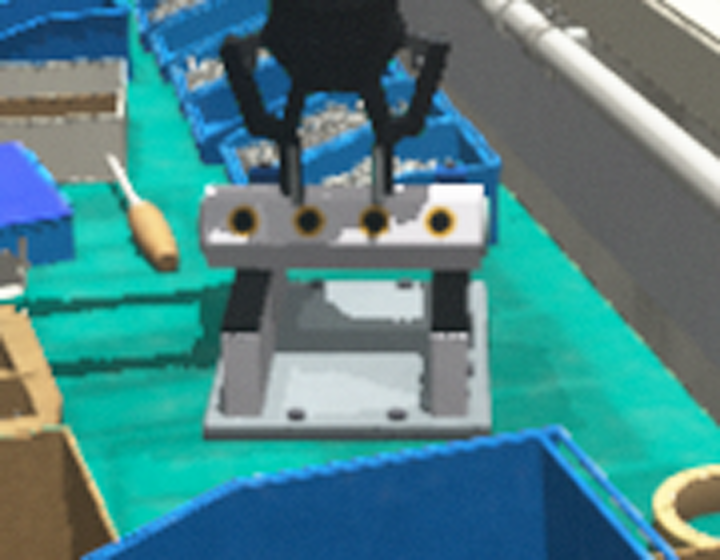

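First roll is done: the holes are now on the upper trailing face (side crop row ~220), with the bar resting flat. I'll back off and measure the bar.

```bash
python3 -m inch '[[-1,-4,1,0],[-3,-10,1,0],[-5,-18,0,0],[-7,-25,0,0],[-7,-25,0,0],[-7,-25,0,0]]'
python3 - <<'E'
from h import *
o=observe();print(o['position'],(o['tcp_rot'][2]-o['tcp_rot'][0]),o['ft_force'])
im,D=save('top','top5'); cr=im[165:255,250:365]; cv2.imwrite('pics/top5c.png',cv2.resize(cr,None,fx=6,fy=6,interpolation=cv2.INTER_CUBIC)[:,:,::-1])
E
```

```text
t: 5.92
position: [0.4908, -0.0442, 0.1296]
tcp_rot: [162.1, 90.0, 146.1]
ft_force: [0.2, 0.2, 0.4]
width: 0.0426
[ 0.49083792 -0.04416319  0.12957376] -16.002753347205584 [0.18554639 0.22259249 0.40023812]
```

View pics/top5c.png

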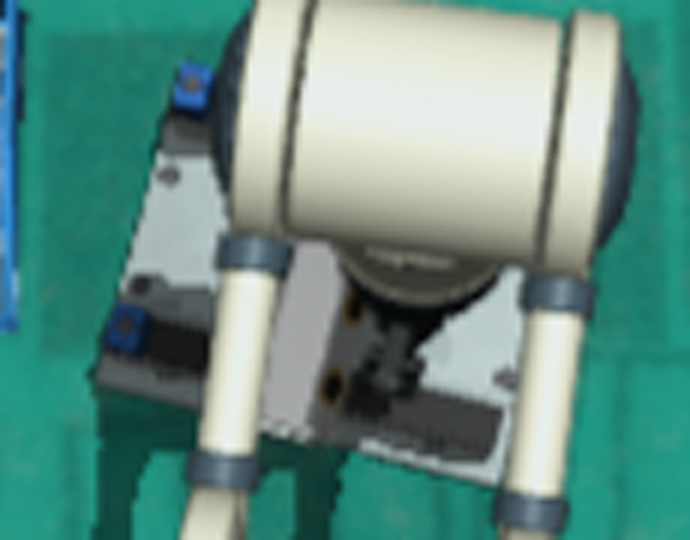

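Run:
```python
from h import *
d=np.array([.276,.961]);ex=np.array([.961,-.276])
T=np.array([490.8,-44.2])
for x,y in((343,255),(330,340),(314,425)):
    p=plane('top',250+x/6,165+y/6,.116)[:2]*1000; print(p,'axis rel TCP', (p-T)@d+13.3,'exp',(np.array([504.8,.9])-T)@d, (p-T)@ex)
```

```text
[502.3008119  -9.2338937] axis rel TCP 50.076652239302234 exp 47.2051 1.4016348927453481
[461.86915529  -2.3092918 ] axis rel TCP 45.57205743715515 exp 47.2051 -39.36437722563255
[421.92221311   5.9442809 ] axis rel TCP 42.478384758253256 exp 47.2051 -80.03137473084676
```

Agrees with a no-slip roll (axis ≈47 mm ahead of TCP). Now the second roll.

```bash
python3 -m inch '[[0,0,-5,0],[0,0,-10,0],[1,5,-10,0],[3,10,-10,0],[4,14,-10,0],[4,14,-10,0],[4,14,-10,0]]'
python3 - <<'E'
from h import *
o=observe();print(o['position'],(o['tcp_rot'][2]-o['tcp_rot'][0]),o['ft_force'])
im,D=save('wrist','wrist6')
E
```

```text
t: 6.55
position: [0.4951, -0.0293, 0.1198]
tcp_rot: [140.1, 90.0, 124.2]
ft_force: [0.4, -0.1, 0.5]
width: 0.0429
[ 0.49513323 -0.02933004  0.11977141] -15.912382301508174 [ 0.3871974  -0.05990679  0.51780712]
```

View pics/wrist6.png

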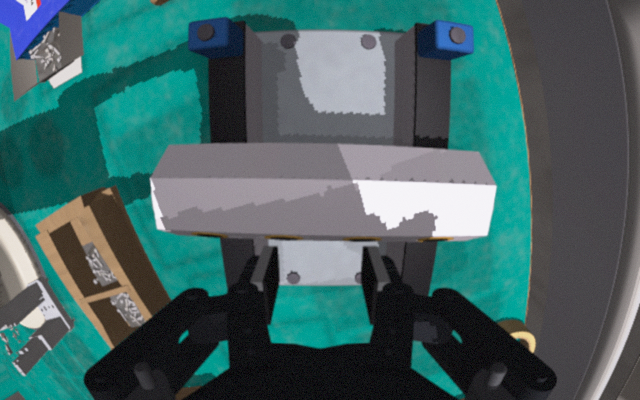

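```bash
python3 -m inch '[[1,2,0,0],[1,4,0,0],[2,6,0.5,0],[2,8,2,0],[3,10,3.5,0],[3,12,4.5,0],[4,14,5.5,0],[4,16,6.5,0],[5,17,7,0],[5,17,7,0]]'
python3 - <<'E'
from h import *
o=observe();print(o['position'],(o['tcp_rot'][2]-o['tcp_rot'][0]),o['ft_force'])
im,D=save('side','side7'); cr=im[130:270,220:400]; cv2.imwrite('pics/side7c.png',cv2.resize(cr,None,fx=4,fy=4,interpolation=cv2.INTER_CUBIC)[:,:,::-1])
im,D=save('wrist','wrist7')
E
```

```text
t: 7.43
position: [0.5001, -0.0122, 0.127]
tcp_rot: [140.7, 90.0, 124.8]
ft_force: [-1.0, -1.5, 2.6]
width: 0.0427
[ 0.50009827 -0.01220395  0.12703287] -15.907989380596774 [-0.96050026 -1.54990463  2.56866498]
```

View pics/side7c.png

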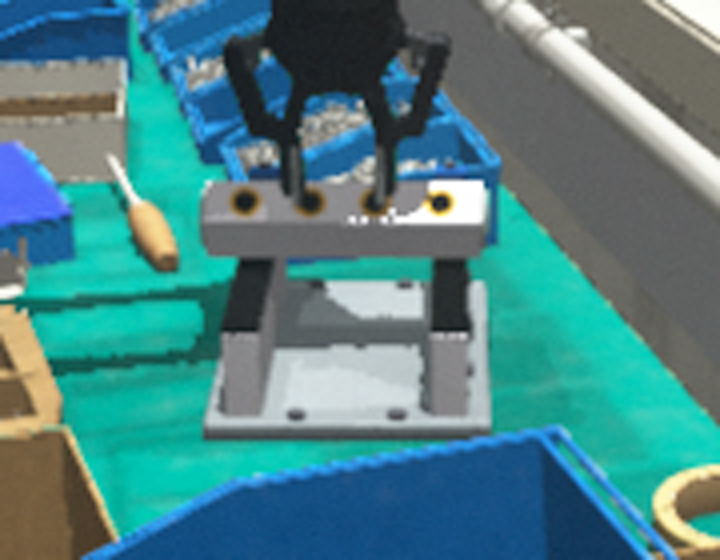

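View pics/wrist7.png

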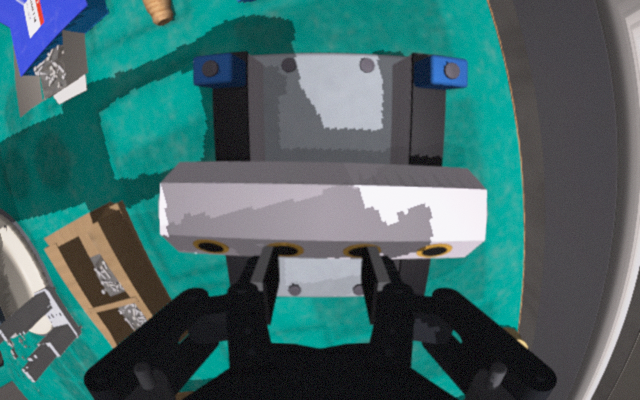

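Second roll is about halfway and tilting. Continuing.

```bash
python3 -m inch '[[0,2,1,0],[1,4,2,0],[2,6,3,0],[2,8,3.5,0],[3,10,4,0],[3,12,4,0],[4,14,4,0],[4,16,4,0],[5,18,4,0],[5,20,4,0],[5,20,4,0],[5,20,4,0]]'
python3 - <<'E'
from h import *
o=observe();print(o['position'],(o['tcp_rot'][2]-o['tcp_rot'][0]),o['ft_force'])
im,D=save('side','side8'); cr=im[130:270,220:400]; cv2.imwrite('pics/side8c.png',cv2.resize(cr,None,fx=4,fy=4,interpolation=cv2.INTER_CUBIC)[:,:,::-1])
im,D=save('wrist','wrist8')
E
```

```text
t: 8.53
position: [0.5049, 0.0076, 0.1306]
tcp_rot: [-177.8, 89.9, 166.3]
ft_force: [-0.0, 0.4, 0.5]
width: 0.0429
[0.50486551 0.00762618 0.13060865] 344.0910244979542 [-0.04300933  0.38739999  0.54644337]
```

View pics/side8c.png

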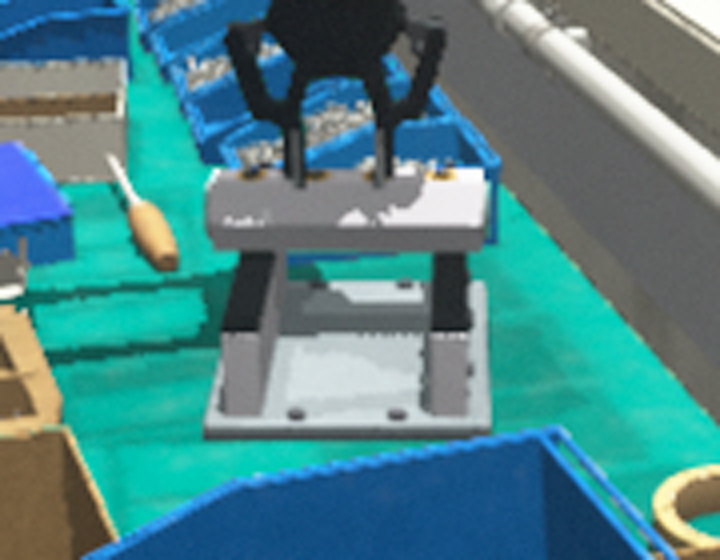

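View pics/wrist8.png

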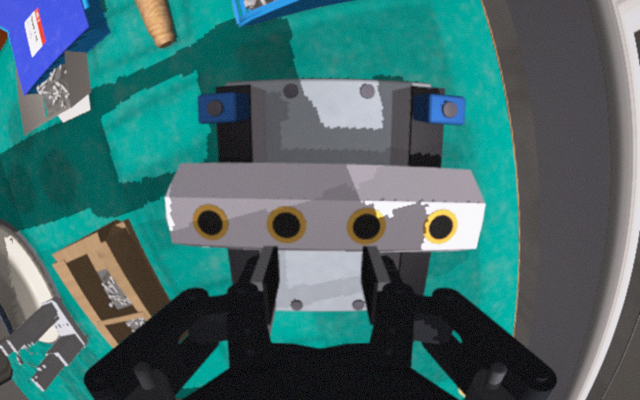

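Second roll done: the four holes are on top (wrist row ~225). Next, back off, drop lower and slide it home, pushing at the trailing corner.

```bash
python3 -m inch '[[-2,-6,1,0],[-4,-14,1,0],[-6,-22,0,0],[-8,-30,-4,0],[-8,-30,-15,0],[-8,-30,-28,0],[-8,-30,-36,0],[-8,-30,-36,0],[-8,-30,-36,0]]'
python3 - <<'E'
from h import *
o=observe();print(o['position'],(o['tcp_rot'][2]-o['tcp_rot'][0]),o['ft_force'])
im,D=save('wrist','wrist9')
E
```

```text
t: 9.38
position: [0.4962, -0.0222, 0.0933]
tcp_rot: [-175.3, 89.8, 168.8]
ft_force: [1.5, 0.6, -0.2]
width: 0.0426
[ 0.49621099 -0.02219557  0.09327594] 344.0970745039761 [ 1.546177    0.56035944 -0.23532736]
```

View pics/wrist9.png

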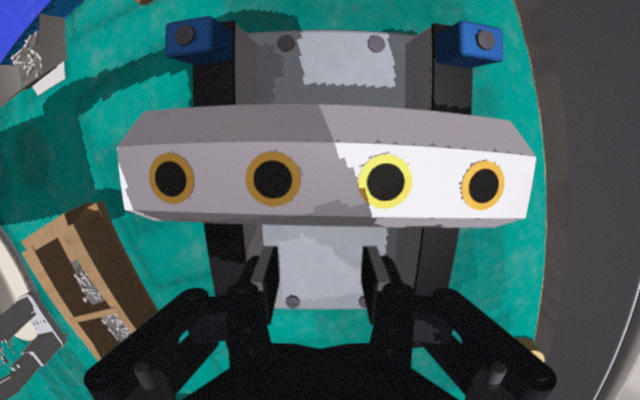

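```bash
python3 -m inch '[[1,2,0,0],[1,4,0,0],[2,6,0,0],[2,8,0,0],[3,10,0,0],[3,12,-0.5,0],[4,14,-1,0],[4,16,-1.5,0],[5,18,-2,0],[5,20,-2.5,0],[6,22,-3,0],[6,22,-3,0]]'
python3 - <<'E'
from h import *
o=observe();print(o['position'],(o['tcp_rot'][2]-o['tcp_rot'][0]),o['ft_force'])
im,D=save('wrist','wrist10')
im,D=save('side','side10'); cr=im[130:270,220:400]; cv2.imwrite('pics/side10c.png',cv2.resize(cr,None,fx=4,fy=4,interpolation=cv2.INTER_CUBIC)[:,:,::-1])
E
```

```text
t: 10.43
position: [0.5031, -0.0009, 0.0919]
tcp_rot: [-102.7, 89.9, -118.6]
ft_force: [-0.4, -4.5, 2.5]
width: 0.0428
[ 0.50311039 -0.00087251  0.09185046] -15.927975358037529 [-0.395729   -4.46812235  2.54966952]
```

View pics/wrist10.png

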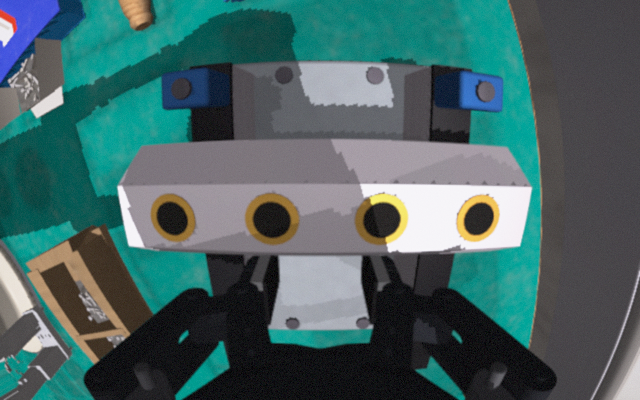

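View pics/side10c.png

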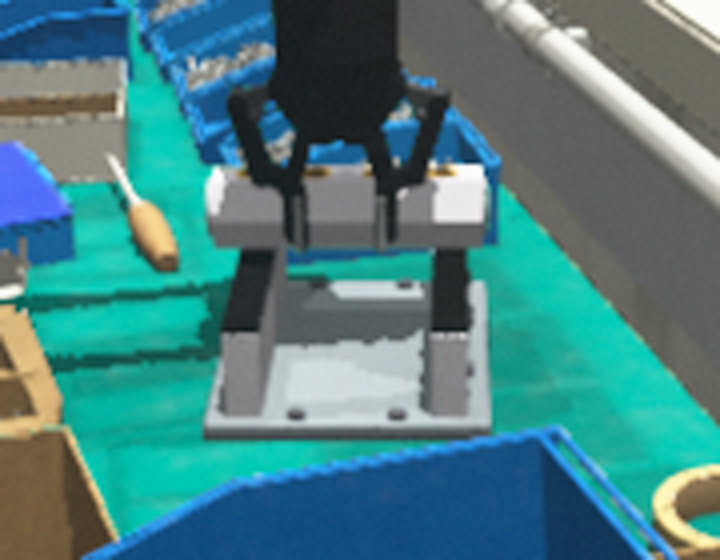

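The bar is flat, in contact at ~4.5 N. Continue sliding.

```bash
python3 -m inch '[[0,1,0,0],[1,2,-0.5,0],[1,4,-0.5,0],[1,5,-1,0],[2,6,-1,0],[2,7,-1,0],[2,8,-1,0],[3,9,-1.5,0],[3,10,-1.5,0],[3,10,-1.5,0]]'
python3 - <<'E'
from h import *
im,D=save('wrist','wrist11')
im,D=save('side','side11'); cr=im[130:270,220:400]; cv2.imwrite('pics/side11c.png',cv2.resize(cr,None,fx=4,fy=4,interpolation=cv2.INTER_CUBIC)[:,:,::-1])
E
```

```text
t: 11.37
position: [0.5061, 0.0092, 0.0902]
tcp_rot: [-113.2, 89.9, -129.1]
ft_force: [-0.4, -5.4, 2.3]
width: 0.0424
```

View pics/wrist11.png

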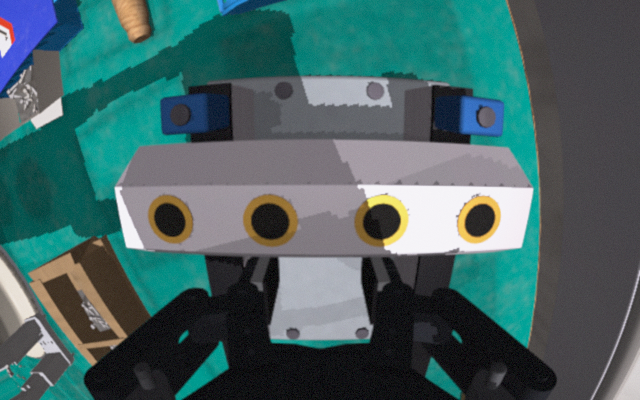

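View pics/side11c.png

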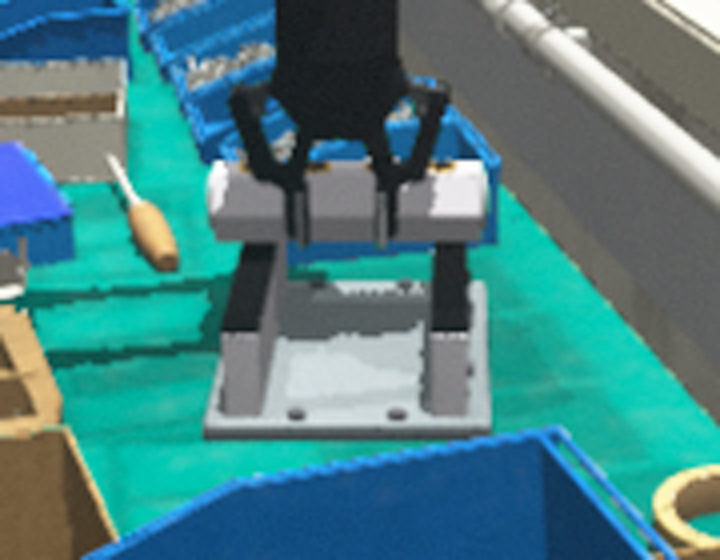

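```bash
python3 -m inch '[[0,1,0,0],[1,2,-0.5,0],[1,3,-0.5,0],[1,4,-0.5,0],[1,4,-0.5,0]]'; python3 -m inch '[[0,1,0,0],[0.5,2,0,0],[1,3,0,0],[1,3,0,0]]'
python3 - <<'E'
from h import *
im,D=save('wrist','wrist12')
E
```

```text
t: 11.88
position: [0.5072, 0.0133, 0.0897]
tcp_rot: [-114.1, 90.0, -130.1]
ft_force: [-0.2, -4.2, 2.9]
width: 0.0426
t: 12.22
position: [0.5076, 0.0143, 0.0897]
tcp_rot: [-98.7, 89.7, -114.7]
ft_force: [-4.2, -12.6, 4.4]
width: 0.0429
```

View pics/wrist12.png

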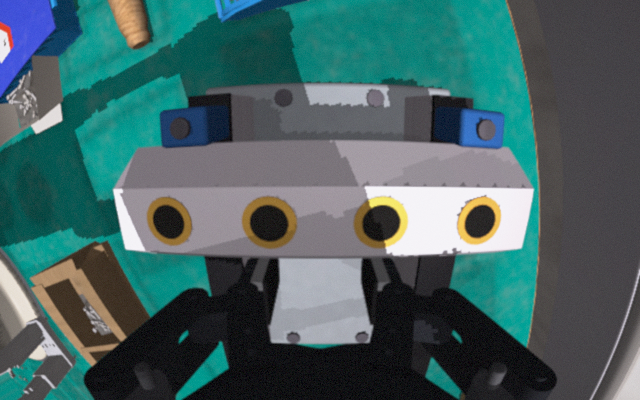

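Force jumped to 13 N with motion stalled, so it is at the stops. One firmer press will seat both ends.

```bash
python3 -m inch '[[0.5,2,-0.5,0],[1,4,-0.5,0],[1.5,5,-0.5,0],[1.5,5.5,-0.5,0],[1.5,5.5,-0.5,0]]'
python3 - <<'E'
from h import *
print(observe()['torque'])
im,D=save('wrist','wrist13')
cv2.imwrite('pics/wrist13c.png',cv2.resize(im[70:270,90:560],None,fx=1.7,fy=1.7,interpolation=cv2.INTER_CUBIC)[:,:,::-1])
E
```

```text
t: 12.68
position: [0.5077, 0.0145, 0.0898]
tcp_rot: [-94.9, 89.1, -111.1]
ft_force: [-8.9, -24.4, 8.6]
width: 0.0427
[-3.64865642  1.35812972  0.18987197]
```

View pics/wrist13c.png

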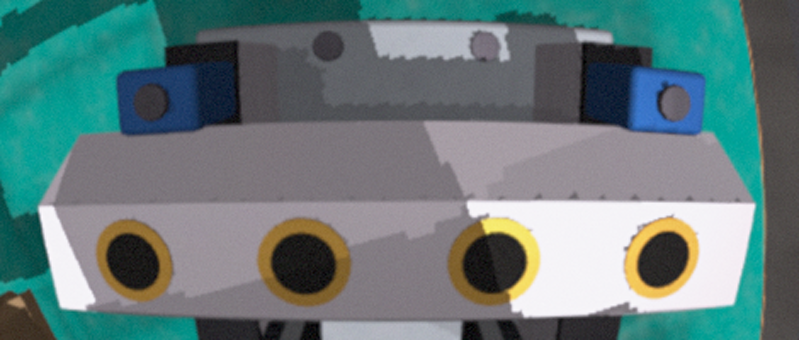

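Firm at 26 N with no further motion, and the bar looks square at both stops. Retreat and check from above.

```bash
python3 -m inch '[[0,-1,0,0],[-1,-3,0,0],[-2,-7,0,0],[-4,-14,0,0],[-6,-22,2,0],[-8,-30,10,0],[-10,-36,30,0],[-12,-44,60,0],[-14,-52,95,0],[-16,-60,130,0],[-20,-75,150,0],[-20,-75,150,0]]'; python3 -m inch '[[-20,-35,10,0],[-45,-70,10,0],[-70,-105,10,0],[-95,-140,10,0],[-120,-175,10,0],[-120,-175,10,0]]'
python3 - <<'E'
from h import *
print(observe()['ft_force'])
im,D=save('top','top14'); cr=im[165:255,250:365]; cv2.imwrite('pics/top14c.png',cv2.resize(cr,None,fx=6,fy=6,interpolation=cv2.INTER_CUBIC)[:,:,::-1])
cv2.imwrite('pics/top14.png',im[:,:,::-1])
im,D=save('side','side14')
E
```

```text
t: 13.73
position: [0.4886, -0.0629, 0.2469]
tcp_rot: [-60.3, 88.9, -76.6]
ft_force: [0.4, -0.8, 0.3]
width: 0.0427
t: 14.23
position: [0.3653, -0.2416, 0.2568]
tcp_rot: [-65.1, 88.9, -81.6]
ft_force: [-0.6, -0.1, -0.5]
width: 0.0429
[-0.64869245 -0.07726544 -0.46561174]
```

View pics/top14c.png

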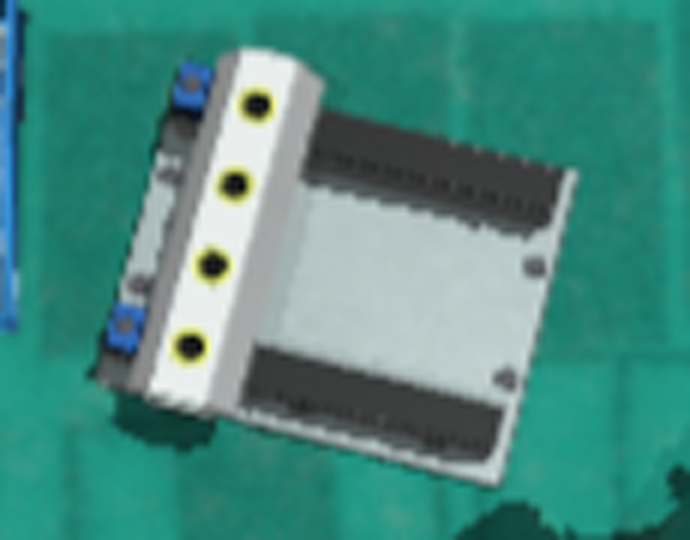

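View pics/side14.png

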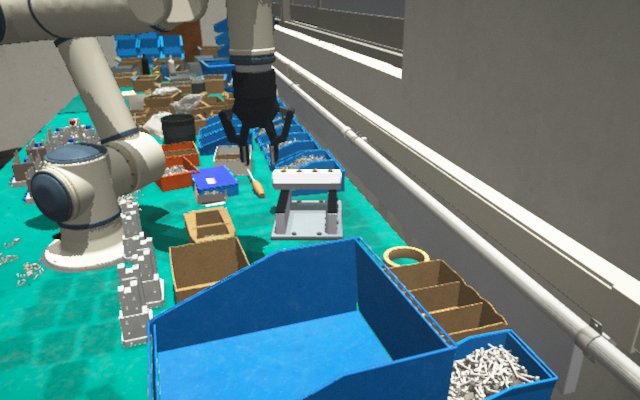

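Run:
```python
from h import *
im=cv2.imread('pics/top14.png'); D=np.load('pics/top14.npy'); hsv=cv2.cvtColor(im,cv2.COLOR_BGR2HSV)
m=np.zeros((400,640),bool); m[165:255,250:365]=1
h=m&(hsv[...,0]>18)&(hsv[...,0]<40)&(hsv[...,1]>90)
n,l,s,c=cv2.connectedComponentsWithStats(cv2.dilate(h.astype(np.uint8),np.ones((3,3))))
H=np.array([plane('top',*c[i],.116)[:2]*1000 for i in range(1,n) if s[i,4]>10]);print(H)
k=H-H.mean(0);w=np.linalg.svd(k)[2][0];print('bar ang',np.degrees(np.arctan(w[1]/w[0])))
S=np.array([plane('top',282.18,180.23,.102)[:2]*1000,plane('top',271.18,219.64,.102)[:2]*1000])
e=S[0]-S[1];e/=np.linalg.norm(e);d=np.array([-e[1],e[0]]);print('stop ang',np.degrees(np.arctan2(e[1],e[0])))
print('axis before blob centres',(S.mean(0)-H.mean(0))@d,[(S.mean(0)-x)@d for x in H])
P=cloud('top',D); 
q=np.array([P[int(c[i][1]),int(c[i][0]),2] for i in range(1,n) if s[i,4]>10]);print('z',q)
```

```text
[[577.50430689  31.44339706]
 [538.29058754  42.80714938]
 [500.26116215  53.68496175]
 [461.58169931  64.52770809]]
bar ang -15.932438202262185
stop ang -15.864209357093594
axis before blob centres 31.959728653336786 [np.float64(32.11640115348824), np.float64(31.904868098422785), np.float64(31.837029936657988), np.float64(31.980615424778037)]
z [0.11868213 0.11590533 0.1181575  0.11930813]
```

```bash
python3 -c "
from bench import job_done; print(job_done())"
```

```text
the job is handed in; nothing more can be done
None
```

I rolled the bar two faces toward the stops, letting it come to rest after the first roll. The drilled face is now on top, and the bar has been slid up against both stops. I handed the job in at about 14.3 s.

- **Rolling:** I pushed with the half-open fingertips near the top of the trailing side. Each roll was checked in the side and wrist pictures, and contact forces stayed around 6 N. The bar was never gripped or lifted.
- **Seating:** A final press of about 26 N moved the bar only 0.2 mm, so it was bearing on the stops.
- **Final position:** After the arm backed off, the top view showed all four brass-ringed holes facing up at a height of about 116–119 mm; 116 mm is expected for a bar lying flat. The bar measured -15.93° against -15.86° for the stop line, which is square within the measurement.
- **Not confirmed directly:** No camera measured the gap to the stop faces. The axis sits about 32 mm before the visible centres of the blue blocks. That fits contact, but seating rests mainly on the press.
- **Other checks:** Nothing disagreed beyond about 2–5 mm of scatter in the partly hidden view after the first roll. The arm did not go near the tape, cup or screwdriver; I didn't re-measure their positions.

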